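Shim the rocking magnetic stirrer level with a wedge

ROBOT

A 6-joint arm with a two-finger parallel gripper is mounted at the origin on a cart in front of the work surface, level with it; the furniture and walls round the work are solid. World frame = base frame: x ahead of the robot, y to its left, z up, the work surface at z = 0. Lengths are in mm, angles in rad, forces in N, time in s.
With the tool pointing down it reaches from about 425 to 1125 mm from the base axis. Payload 14.9 kg.
Tool frame: the origin (TCP) lies at the very end of the fingers, on their centre line; the grasp point (between the pads) lies 19 mm behind it (ctrl.tcp_to_grasp is the distance from the TCP to the grasp point, in mm); y points along the fingers, x is the direction in which the jaws open and shut, and the axes are right-handed (so a half turn about y gives the same grasp; the last joint's range is limited). The gripper opens to 91 mm and grips with 3 to 60 N. Pads are 32 mm wide; open, the fingers measure 118 mm over their backs; the gripper's body (76 mm by 178 mm) begins 60 mm behind the grasp point.
Start: joints at [1.113, 0.379, 1.734, -0, 1.028, -0.033], TCP at [288.505, 637.795, 213.932] pointing down, gripper open.
Joint ranges: [-2.77, 2.77], [-0.74, 2.19], [0, 2.66], [-1.06, 4.2], [0.31, 2.87], [-3.08, 3.08]. Speed limits (rad/s): [1.89, 1.89, 2.39, 3.14, 3.14, 3.14].

INTERFACE

Orientations are given as a unit quaternion [w, x, y, z].
In Python, from cell import ctrl, get_image, finder gives the robot as it stands. The module is installed in compiled form; this text tells all that it offers.
- The arm moves only by the tool carry_out, never from a script. Its argument "series" is text: rows parted by semicolons, each of 7 numbers parted by spaces: the closure in counts, from 0 (fully open) to 255 (shut), then the shift along the tool's x, y, z in mm, then the turn, a rotation vector about the tool's x, y, z in rad. In form: jaw tx ty tz wx wy wz; .... A call has 1 to 10 rows; each row shifts and turns the commanded pose from where the row before left it, along the tool's axes as they then stand; what a row does not reach is not made up. A row lasts 1/10 s, in which the tool goes at most 50 mm and 8.59 degrees, less where a joint would pass 70% of its speed; a pose out of reach is approached as far as the arm can. A call with a gripper value outside its range is refused whole. The fingers move at their own pace and stop on an object; "squeeze" is the grip in N (left out, the last holds). Time passes only in rows, so rows that do not move let the fingers close. It gives the time, the measured TCP pose, the force and the opening at its end, in the units of the state.
- ctrl.get_obs(): the state, without advancing time (a new reading comes with each control period).
- get_image(name): name is "side" or "top"; returns a dict with "color" (384x512x3 uint8, red, green, blue), "K" (3x3 intrinsics, pixels), "camera_from_world" (4x4, takes a point from world to camera coordinates). Camera axes: x right, y up, looking along -z (the intrinsics and any distortion apply to the point x, -y, -z); pixel columns grow to the right and rows downward; lengths in mm; the calibration is good to about 2 mm. A picture is of the moment at which its call begins. There is no depth.
- ctrl.job_done(): hands the job in, once; it reports no verdict.
Trained networks look in a picture, given as the dict that the camera call returned (one of the last four; its "shot" number tells which), for a name from the list of things; names that differ only in an ending like _2 or _b are one class to them, and where a whole thing is asked for, a point or a joint stands for the part that bears it (a point fixed in the world has none). Each returns a list of dicts, best first, with "confidence" (0 to 1); they miss things now and then, are a little off and sometimes report something else, mostly with a low value. They report only what shows in the picture. A call takes as long as a camera call.
- finder.spot_in(picture, target): "at" ([column, row] in pixels, amid what is visible of it).
- finder.silhouettes(picture, target): "mask" (384x512 bool, what is visible of it) and "at" ([column, row] in pixels, amid what is visible of it).
- finder.landmark_of(picture, target): "at" ([column, row] in pixels: a listed point, or the origin of a listed thing).
The state is a dict: "clock": time; "joint_pos": joint angles; "joint_vel": joint speeds; "effort": joint torques, N m; "eef_pos": TCP position; "tool_rot": TCP orientation; "force": force on the tool from outside, world axes, zero at the start; "moment": the same for the moment, N m; "grip_width": finger opening in mm.
Only numpy, scipy, OpenCV 4.12 (cv2) and the standard library are available. Lean on these libraries where they do the work, as an engineer would, in place of code of your own. Each camera call takes 0.05 s, during which the arm holds its last target.

TASK

The magnetic stirrer leans and rocks because its levelling foot at the rear right has seized too short. With the fingers, push the orange wedge along the bench, thin end first, under that foot until the stirrer stands level and firm on all four feet, without forcing it any further; then press down firmly on its top at the front left corner, opposite that foot, to check that it no longer rocks, and move clear. Only slide the wedge, never pick it up; do not lift the stirrer or shove it from its place, and leave the other things on the bench alone.

Things in the scene. Friction and masses are not known exactly. Their poses are not given: they have to be found in the camera images.
- stirrer: White magnetic stirrer, loose, 3 kg: housing 200 (x) by 190 mm (y), underside 18 and top 78 mm above the bench, front panel sloping. Four black rubber feet, 25 mm across, centres at x +-78, y +-73 mm. Origin amid the feet at bench height; +x to its rear, +y to its left seen from the robot, z up. Leans on its short rear right foot by 0.037 to 0.07 rad, front left foot in the air; z axis upright when level.
- foot_underside (a point): Middle of the underside of the short foot (rear right: x +78, y -73 mm in the stirrer's frame). It is stuck 4 to 7.5 mm too short, differing each time, and rests on the bench at the start. Its underside is domed, so a thin nose runs under it. The housing's side is 22 mm further out. Lifting it takes about 3 N until all feet stand, then 10 N or more.
- front_left_top (a point): Where to press for the check: on the flat top of the housing at its front left corner, behind the sloping panel (x -44, y 75, z 78 mm in the stirrer's frame). The raised round plate (132 mm across, top at 84 mm, centre at x 22, y 0) begins 34 mm from it.
- wedge: Loose orange wedge, 75 g, 130 mm long (x), 45 mm wide (y), flat below; 20 mm high at its upright back (x -65 mm), falling evenly to 1.6 mm at the nose (x +65): 1 mm in every 7.1. Origin mid underside, +x to the nose; balance point at x -18. Lies right of the stirrer, nose roughly towards its side. Going under the foot takes 2 to 7 N until level, then more; at 11 to 18 N the whole stirrer slides. Friction 0.6: it stays where left.
- wedge_back (a point): Middle of the wedge's upright back face, 10 mm above its underside (x -65 mm in the wedge's frame): the face to push on.
- beaker: Bystander: clear plastic beaker, 64 mm across, 74 mm high, left of the stirrer. Origin under its centre.
- amber_bottle: Bystander: brown bottle with black cap, 50 mm across, 85 mm high, at the far right, well beyond the wedge. Origin under its centre.
- sample_tube: Bystander: upright tube with white screw cap, 29 mm across, 88 mm high, behind the stirrer. Origin under its centre.
- petri_dish: Bystander: closed flat dish, 64 mm across, 15 mm high, at the front right. Origin under its centre.
- red_marker: Bystander: white pen with red cap, 132 mm long (y), 12 mm thick, lying near the front edge of the bench. Origin under its centre.

How it is judged (in metres and radians):
On the way, in this order (a step that is already met when the one before it is completed fails the run):
1. the wedge is under the short foot and carries it, and the stirrer stands level with no finger on it (angle between stirrer's own z axis and vertical below 0.012 rad and y of foot_underside in the frame of wedge between -0.022 and 0.022 m and x of foot_underside in the frame of wedge between -0.03 and 0.062 m and contact force between wedge and stirrer above 0.3 N and contact force between the fingers and stirrer below 0.3 N and angular speed of stirrer below 0.08 rad/s), for 0.3 s.
2. the front left corner is pressed down with at least 4 N and the stirrer stays level (contact force between the fingers and stirrer above 4 N and horizontal distance between the grasp point and front_left_top below 0.05 m and angle between stirrer's own z axis and vertical below 0.012 rad and y of foot_underside in the frame of wedge between -0.022 and 0.022 m and x of foot_underside in the frame of wedge between -0.03 and 0.062 m), for 0.2 s.
At the end, for the whole second after the job is handed in: After the press check the stirrer stands level within 0.012 rad (0.7 degrees), the wedge carries its short foot (over 0.3 N; the foot's middle within 22 mm of the wedge's centre line and over its thin two thirds), and both are at rest (angle between stirrer's own z axis and vertical below 0.012 rad and y of foot_underside in the frame of wedge between -0.022 and 0.022 m and x of foot_underside in the frame of wedge between -0.03 and 0.062 m and contact force between wedge and stirrer above 0.3 N and linear speed of each of stirrer, wedge below 0.01 m/s); the robot touches nothing.
It fails at once if the wedge is picked up (its middle rises more than 12 mm) (height (world z) of wedge above 0.012 m).
It fails at once if the stirrer is lifted, or tipped by more than 0.13 rad (height (world z) of stirrer above 0.02 m or angle between stirrer's own z axis and vertical above 0.13 rad).
It fails at once if the stirrer is shoved more than 30 mm from its place (distance of stirrer from where it was at the start of the episode above 0.03 m).
It fails at once if the wedge is squeezed or rammed with more than 40 N (contact force between the fingers and wedge above 40 N).
It fails at once if another thing on the bench is moved more than 20 mm or knocked over (distance of any of beaker, amber_bottle, sample_tube, petri_dish, red_marker from where it was at the start of the episode above 0.02 m).
It also fails if it takes over 67 s, if anything falls off the work surface, if the arm or the gripper's body presses on something with over 40 N, if the wrist force passes 120 N, or if a joint passes its speed limit or range.

## Working session

There is one attempt and no reset: what is moved stays moved. The work goes in short steps, Python scripts to look and compute and a tool call to move; the robot and the scene stay as the last step left them, time stands still between calls to the robot, and variables do not carry over. Pictures are saved under pics/ and viewed, and the job is handed in when it is done.

Besides the shell and the picture viewer there is one more tool, called after "Call:" as name(argument=value, ...) on one line, values as JSON. carry_out: Moves the arm, as the interface text tells. Its arguments: {"type":"object","properties":{"series":{"type":"string"},"squeeze":{"type":"number"}},"required":["series"]}

```bash
mkdir -p pics
python3 - <<'E'
from cell import ctrl,get_image,finder
import cv2
o=ctrl.get_obs(); print({k:o[k] for k in('clock','eef_pos','tool_rot','force','grip_width')},ctrl.tcp_to_grasp)
for n in('side','top'):
    p=get_image(n); cv2.imwrite(f'pics/{n}0.png',p['color'][:,:,::-1]); print(p['K'],p['camera_from_world'])
    for t in('stirrer','foot_underside','front_left_top','wedge','wedge_back','beaker','amber_bottle','sample_tube','petri_dish','red_marker'):
        print(n,t,[(r['at'],round(r['confidence'],2)) for r in finder.landmark_of(p,t)][:3])
E
```

```text
{'clock': 0.0, 'eef_pos': array([288.33253754, 637.40439225, 213.26274367]), 'tool_rot': array([-0.59396822,  0.59437398,  0.38300225, -0.38370639]), 'force': array([ 0.17903022,  0.54903197, -0.2093619 ]), 'grip_width': 91.40126108273115} 18.8
[[395.54427407   0.         260.61898218]
 [  0.         395.54427407 190.42528688]
 [  0.           0.           1.        ]] [[ 8.80168097e-01 -4.74115960e-01 -2.27635020e-02 -4.67930912e+02]
 [ 2.98244088e-01  5.15090785e-01  8.03574482e-01 -2.31149655e+02]
 [-3.69262216e-01 -7.14069703e-01  5.94768758e-01 -9.64422910e+02]
 [ 0.00000000e+00  0.00000000e+00  0.00000000e+00  1.00000000e+00]]
side stirrer [([232.3, 188.3], 0.96), ([276.8, 250.3], 0.56)]
side foot_underside []
side front_left_top [([210.2, 157.4], 0.77)]
side wedge []
side wedge_back [([275.7, 248.5], 0.71)]
side beaker [([216.8, 149.0], 0.69)]
side amber_bottle [([385.1, 271.5], 0.9), ([233.6, 187.9], 0.42)]
side sample_tube [([289.8, 181.5], 0.58)]
side petri_dish [([260.7, 287.5], 0.71)]
side red_marker [([229.5, 256.2], 0.59)]
[[436.78258421   0.         255.44993068]
 [  0.         436.78258421 186.80896317]
 [  0.           0.           1.        ]] [[ 3.13651711e-03 -9.99994361e-01  1.19990330e-03  2.76643993e+00]
 [ 9.94727185e-01  3.24299342e-03  1.02505176e-01 -5.65105294e+02]
 [-1.02508490e-01  8.72067194e-04  9.94731747e-01 -1.24687971e+03]
 [ 0.00000000e+00  0.00000000e+00  0.00000000e+00  1.00000000e+00]]
top stirrer [([201.0, 207.1], 0.64), ([373.0, 150.2], 0.3)]
top foot_underside []
top front_left_top [([173.7, 215.7], 0.92)]
top wedge [([291.1, 204.4], 0.62), ([337.1, 240.3], 0.53)]
top wedge_back [([310.6, 214.6], 0.6)]
top beaker [([125.4, 188.1], 0.65)]
top amber_bottle [([373.0, 149.9], 0.8)]
top sample_tube [([222.3, 142.8], 0.61)]
top petri_dish [([335.1, 240.5], 0.66)]
top red_marker [([297.6, 254.0], 0.75)]
```

Run:
```python
import cv2
a=cv2.imread('pics/top0.png');b=cv2.imread('pics/side0.png')
cv2.imwrite('pics/t1.png',cv2.resize(a[110:290,100:400],None,fx=2.6,fy=2.6,interpolation=cv2.INTER_CUBIC))
cv2.imwrite('pics/s1.png',cv2.resize(b[100:320,150:430],None,fx=2.6,fy=2.6,interpolation=cv2.INTER_CUBIC))
```

```text
(no output)
```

View pics/t1.png

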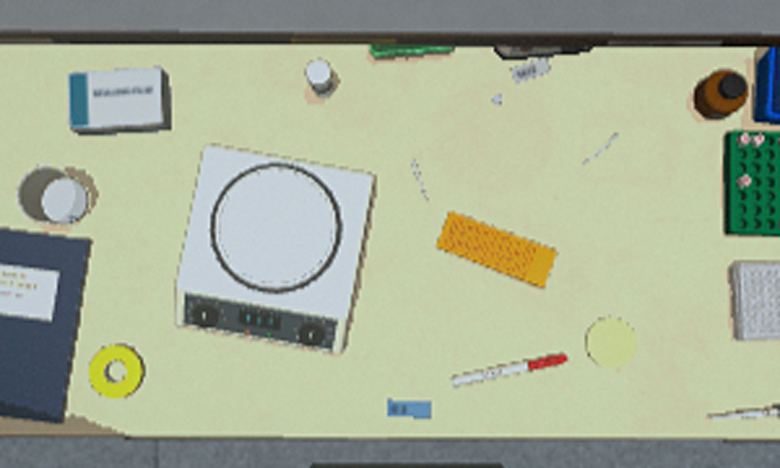

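View pics/s1.png

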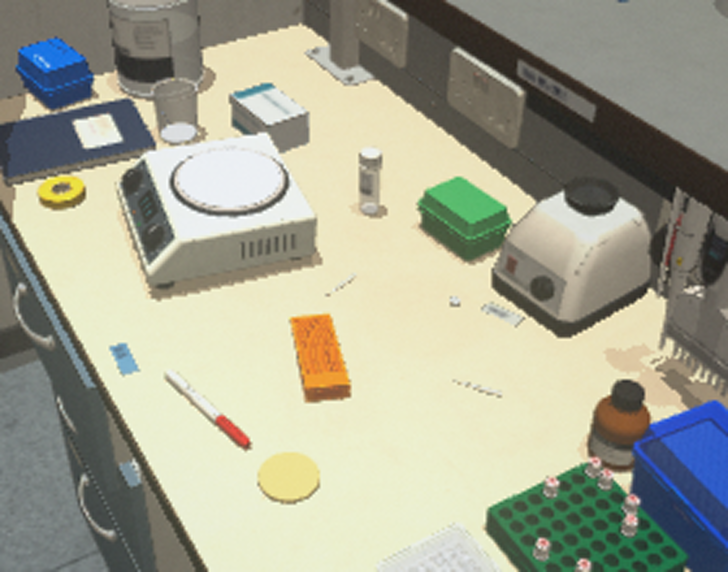

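```bash
cat > h.py <<'E'
import numpy as np,cv2
from scipy.optimize import minimize
from scipy.spatial.transform import Rotation as R
from cell import ctrl,get_image,finder
def proj(p,P):
    T=p['camera_from_world'];c=np.atleast_2d(P)@T[:3,:3].T+T[:3,3]
    K=p['K'];return np.c_[K[0,0]*c[:,0]/-c[:,2]+K[0,2],K[1,1]*-c[:,1]/-c[:,2]+K[1,2]]
WV=np.array([[-65,s*22.5,z] for s in(-1,1) for z in(0,20)]+[[65,s*22.5,z] for s in(-1,1) for z in(0,1.6)],float)
def SV(s):
    V=[[100,a*95,z] for a in(-1,1) for z in(18,78)]
    V+=[[-100,a*95,18] for a in(-1,1)]+[[-100,a*95,s[1]] for a in(-1,1)]+[[s[0],a*95,78] for a in(-1,1)]
    return np.array(V,float)
def pose(q,V):
    c,s=np.cos(q[2]),np.sin(q[2]);Rz=np.array([[c,-s,0],[s,c,0],[0,0,1]])
    return V@Rz.T+[q[0],q[1],0]
def lean(V,t):
    # rotate about line front-right(-78,-73) .. rear-left(78,73); short foot (78,-73) goes down
    ax=np.array([78,73,0.])/np.hypot(78,73); 
    r=R.from_rotvec(ax*t)
    if r.apply([78,-73,0])[2]>0: r=r.inv()
    return r.apply(V)
def iou(p,P,mask,S=4):
    h=cv2.convexHull(((proj(p,P)+.5)*S*16).astype(np.int32))
    m=np.zeros((384*S,512*S),np.uint8);cv2.fillConvexPoly(m,h,1,shift=4)
    m=cv2.resize(m.astype(np.float32),(512,384),interpolation=cv2.INTER_AREA)
    M=mask.astype(np.float32);return np.minimum(m,M).sum()/np.maximum(m,M).sum()
def fit(ps,ms,f,x0,steps):
    best=None
    for k in range(3):
        x=np.array(x0,float) if best is None else best.x
        sim=np.vstack([x]+[x+np.eye(len(x))[i]*steps[i]*(1,-1)[k%2] for i in range(len(x))])
        r=minimize(lambda q:-sum(iou(p,f(q),m) for p,m in zip(ps,ms)),x,method='Nelder-Mead',options=dict(initial_simplex=sim,maxiter=400,xatol=.05,fatol=1e-5))
        if best is None or r.fun<best.fun: best=r
    return best
def masks(ps,t): return [max(finder.silhouettes(p,t),key=lambda r:r['confidence'])['mask'] for p in ps]
E
cat > m.py <<'E'
from h import *
ps=[get_image('side'),get_image('top')]
mw=masks(ps,'wedge')
ms=masks(ps,'stirrer')
print([m.sum() for m in mw+ms])
K=ps[1]
for i,(a,b) in enumerate(zip(mw,ms)):
    im=ps[i]['color'].copy()[:,:,::-1]; im[a]=[255,0,0]; im[b]=im[b]//2; cv2.imwrite(f'pics/mask{i}.png',im)
for idx in([0,1],[0],[1]):
    w=fit([ps[i] for i in idx],[mw[i] for i in idx],lambda q:pose([q[0],q[1],q[2]/100],WV),[560,-110,145],[20,20,20]); print('wedge',idx,w.x,w.fun)
    s=fit([ps[i] for i in idx],[ms[i] for i in idx],lambda q:pose([q[0],q[1],q[2]/100],lean(SV(q[3:5]),.05)),[560,130,-15,-60,40],[20,20,20,10,10]); print('st',idx,s.x,s.fun)
E
python3 m.py
python3 -c "
import cv2,numpy as np
cv2.imwrite('pics/mm.png',np.vstack([cv2.imread(f'pics/mask{i}.png')[90:300,60:460] for i in (0,1)]))"
```

```text
[np.int64(551), np.int64(284), np.int64(3272), np.int64(4802)]
wedge [0, 1] [514.64131457 -96.04807979 119.93111833] -0.9321509003639221
st [0, 1] [507.65733263 151.55639456 -17.78551781 -48.47490106  37.31786301] -1.9131603240966797
wedge [0] [514.64131457 -96.04807979 119.93111833] -0.9321509003639221
st [0] [510.01558171 158.435874   -19.01935569 -45.05295926  32.84782363] -0.9478299021720886
wedge [1] [ 560. -110.  145.] -0.0
st [1] [507.84221552 150.82303778 -17.19602565 -47.7302237   35.54230076] -0.9778739809989929
```

View pics/mm.png

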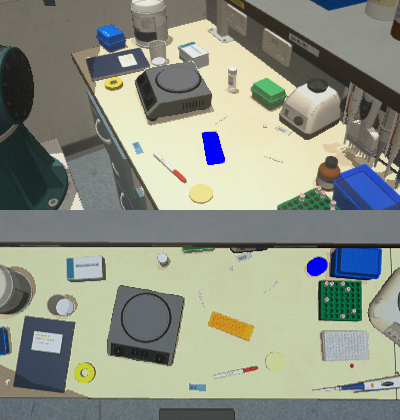

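```bash
cat >> h.py <<'E'
def orange(p,roi=None):
    h=cv2.cvtColor(p['color'],cv2.COLOR_RGB2HSV)
    m=((h[...,0]>=9)&(h[...,0]<=23)&(h[...,1]>170)&(h[...,2]>120)).astype(np.uint8)
    m=cv2.morphologyEx(m,cv2.MORPH_CLOSE,np.ones((3,3),np.uint8))
    n,l,st,c=cv2.connectedComponentsWithStats(m)
    best=max(range(1,n),key=lambda i:st[i,4]);return l==best
E
cat > m2.py <<'E'
from h import *
ps=[get_image('side'),get_image('top')]
mw=[orange(p) for p in ps]
ms=masks(ps,'stirrer')
print([m.sum() for m in mw+ms],[np.argwhere(m).mean(0)[::-1].round(1) for m in mw])
for idx in([0,1],[0],[1]):
    w=fit([ps[i] for i in idx],[mw[i] for i in idx],lambda q:pose([q[0],q[1],q[2]/100],WV),[530,-90,120],[20,20,20]); print('wedge',idx,w.x,w.fun)
    s=fit([ps[i] for i in idx],[ms[i] for i in idx],lambda q:pose([q[0],q[1],q[2]/100],lean(SV(q[3:5]),q[5]/1000)),[508,152,-17,-48,37,50],[20,20,10,10,10,20]); print('st',idx,s.x,s.fun)
    f=pose([s.x[0],s.x[1],s.x[2]/100],lean(np.array([[78,-73,0.],[-44,75,78]]),.055)); print(f)
    c,sn=np.cos(w.x[2]/100),np.sin(w.x[2]/100); d=f[0,:2]-w.x[:2]; print('foot in wedge',d@[c,sn],d@[-sn,c],'dyaw dir',w.x[2]/100-s.x[2]/100-np.pi/2)
for n in ('front_left_top','wedge_back'): print(n,[(r['at'],r['confidence']) for p in ps for r in finder.landmark_of(p,n)[:1]])
E
python3 m2.py
```

```text
[np.int64(439), np.int64(633), np.int64(3255), np.int64(4893)] [array([272.2, 234.9]), array([290.6, 205.6])]
wedge [0, 1] [514.10597149 -96.88113323 120.14647031] -1.6399061679840088
st [0, 1] [508.51925452 149.39726014 -18.55117465 -57.93277836  47.57786303
   0.66635648] -1.9071850776672363
[[571.62956861  63.39871562  -5.85991424]
 [481.47903008 227.5006267   82.54508098]]
foot in wedge 170.23756172676912 4.215062362874583 dyaw dir -0.1838198772165145
wedge [0] [522.92593621 -78.97488352 120.03997126] -0.7887466549873352
st [0] [ 5.09175832e+02  1.54329820e+02 -2.06967298e+01 -5.50446954e+01
  4.69228773e+01  7.93006080e-02] -0.9527165293693542
[[570.4266156   66.99710626  -5.85991424]
 [483.81745319 232.99532856  82.54508098]]
foot in wedge 153.26727336622181 8.560330469328598 dyaw dir -0.16342931586204923
wedge [1] [512.95147046 -98.50993272 120.42567103] -0.9050983786582947
st [1] [506.32760014 151.2037883  -16.70972994 -64.79240184  21.99642203
  76.25103749] -0.9760700464248657
[[571.01074058  66.38189992  -5.85991424]
 [477.8538111  228.79601048  82.54508098]]
foot in wedge 174.7462688962164 4.892527474949006 dyaw dir -0.19944231705122473
front_left_top [([211.2, 158.3], 0.95), ([172.9, 215.2], 0.82)]
wedge_back [([275.5, 251.5], 0.7), ([309.5, 214.8], 0.8)]
```

```bash
cat >> h.py <<'E'
def tool():
    o=ctrl.get_obs();q=o['tool_rot'];return np.array(o['eef_pos']),R.from_quat([q[1],q[2],q[3],q[0]])
E
python3 - <<'E'
from h import *
e,r=tool();M=r.as_matrix();print(e,M.round(3))
yaw=1.23
p=np.array([math.cos(yaw),math.sin(yaw),0]) if 0 else np.array([np.cos(yaw),np.sin(yaw),0])
for s in(1,-1):
    z=s*p;y=np.array([0,0,-1.]);x=np.cross(y,z)
    T=np.c_[x,y,z];print(s,T.round(3),'rotvec in tool',R.from_matrix(M.T@T).as_rotvec().round(3))
    b=np.array([514.3,-97,0])-65*np.array([np.cos(1.2),np.sin(1.2),0])
    t=b-45*p; t[2]=100; print('target',t,'in new tool axes',(T.T@(t-e)).round(1))
    v=np.array([560,250,214]);print('via',(T.T@(v-e)).round(1),'then',(T.T@(t-v)).round(1))
print(ctrl.get_obs()['joint_pos'])
# world of ground points
def ground(p,uv,z=0):
    T=p['camera_from_world'];K=p['K'];d=np.array([(uv[0]-K[0,2])/K[0,0],-(uv[1]-K[1,2])/K[1,1],-1.])
    C=-T[:3,:3].T@T[:3,3];d=T[:3,:3].T@d;return C+d*(z-C[2])/d[2]
p=get_image('top')
for n,uv in dict(beaker=[125,188],bottle=[373,150],tube=[222,143],dish=[335,240.5],mk1=[273,257],mk2=[318,247]).items(): print(n,ground(p,uv).round(0))
E
```

```text
[288.50506483 637.78488903 213.92227971] [[ 0.412  0.    -0.911]
 [ 0.911 -0.     0.412]
 [-0.    -1.    -0.   ]]
1 [[ 0.942  0.     0.334]
 [-0.334  0.     0.942]
 [ 0.    -1.     0.   ]] rotvec in tool [ 0.     1.487 -0.   ]
target [ 475.70604824 -199.99453667  100.        ] in new tool axes [ 456.5  113.9 -727. ]
via [ 3.855e+02 -1.000e-01 -2.747e+02] then [  71.   114.  -452.3]
-1 [[-0.942  0.    -0.334]
 [ 0.334  0.    -0.942]
 [ 0.    -1.    -0.   ]] rotvec in tool [-0.    -1.655 -0.   ]
target [ 475.70604824 -199.99453667  100.        ] in new tool axes [-456.5  113.9  727. ]
via [-3.855e+02 -1.000e-01  2.747e+02] then [-71.  114.  452.3]
[ 1.11270591e+00  3.78908612e-01  1.73420697e+00 -3.57267085e-05
  1.02851466e+00 -3.33083546e-02]
beaker [563. 394.   0.]
bottle [ 681. -350.    0.]
tube [701. 106.   0.]
dish [ 410. -231.    0.]
mk1 [361. -48.   0.]
mk2 [ 390. -180.    0.]
```

Call:
carry_out(series="210 0 0 0 0 0.149 0;210 0 0 0 0 0.149 0;210 0 0 0 0 0.149 0;210 0 0 0 0 0.149 0;210 0 0 0 0 0.149 0;210 0 0 0 0 0.149 0;210 0 0 0 0 0.149 0;210 0 0 0 0 0.149 0;210 0 0 0 0 0.149 0;210 0 0 0 0 0.149 0", squeeze=10)

```text
clock: 2.85
eef_pos: [288.5, 637.8, 213.9]
tool_rot: [-0.696, 0.696, -0.123, 0.123]
force: [-1.0, 0.7, -0.3]
grip_width: 16.8
```

Call:
carry_out(series="210 38 0 -27 0 0.027 0;210 38 0 -27 0 0 0;210 38 0 -27 0 0 0;210 38 0 -27 0 0 0;210 38 0 -27 0 0 0;210 38 0 -27 0 0 0;210 38 0 -27 0 0 0;210 38 0 -27 0 0 0;210 38 0 -27 0 0 0;210 38 0 -27 0 0 0")

```text
clock: 3.85
eef_pos: [546.7, 247.4, 214.2]
tool_rot: [0.695, -0.695, 0.13, -0.131]
force: [1.6, -0.2, 0.3]
grip_width: 16.2
```

Call:
carry_out(series="210 6 0 -40 0 0 0;210 6 0 -40 0 0 0;210 6 0 -40 0 0 0;210 6 0 -40 0 0 0;210 6 0 -40 0 0 0;210 6 0 -40 0 0 0;210 6 0 -40 0 0 0;210 6 0 -40 0 0 0;210 6 0 -40 0 0 0;210 6 0 -40 0 0 0")

```text
clock: 4.85
eef_pos: [456.2, -147.0, 214.3]
tool_rot: [-0.695, 0.695, -0.13, 0.131]
force: [1.1, -0.5, -0.4]
grip_width: 16.2
```

```bash
cat > rel.py <<'E'
from h import *
import sys
e,r=tool();M=r.as_matrix();o=ctrl.get_obs();print('clock',o['clock'],'tcp',e.round(1),'zyaw',np.arctan2(M[1,2],M[0,2]).round(4),'grip',o['grip_width'],'F',(M.T@np.array(o['force'])).round(2))
E
cat > chk.py <<'E'
from rel import *
yaw=1.2;p=np.array([np.cos(yaw),np.sin(yaw),0])
b=np.array([514.3,-97,0])-65*p;t=b-45*p;t[2]=100;print('to standoff z100',(M.T@(t-e)).round(1))
E
python3 chk.py
```

```text
clock 4.85 tcp [ 456.2 -147.   214.3] zyaw 1.1999 grip 16.201289549678542 F [ 1.22  0.4  -0.08]
to standoff z100 [ 36.  114.3 -42.3]
```

Call:
carry_out(series="210 12 10 -14 0 0 0;210 12 20 -14 0 0 0;210 12 30 -14 0 0 0;210 0 30 0 0 0 0;210 0 30 0 0 0 0;210 0 24 0 0 0 0;210 0 0 0 0 0 0")

```text
clock: 5.55
eef_pos: [473.3, -196.9, 67.5]
tool_rot: [0.695, -0.695, 0.132, -0.129]
force: [-0.5, -0.3, 0.4]
grip_width: 16.0
```

```bash
cat > cam.py <<'E'
from rel import *
import sys
tag=sys.argv[1]
ps=[get_image('side'),get_image('top')]
a,b=[p['color'][:,:,::-1] for p in ps]
ca=cv2.resize(a[120:300,180:380],None,fx=2.9,fy=2.9,interpolation=cv2.INTER_CUBIC)
cb=cv2.resize(b[130:280,140:380],None,fx=3,fy=3,interpolation=cv2.INTER_CUBIC)
cv2.imwrite(f'pics/{tag}_s.png',ca);cv2.imwrite(f'pics/{tag}_t.png',cb)
E
python3 cam.py a
```

```text
clock 5.55 tcp [ 473.3 -196.9   67.5] zyaw 1.1996 grip 16.030324801924994 F [-0.35 -0.44 -0.51]
```

View pics/a_s.png

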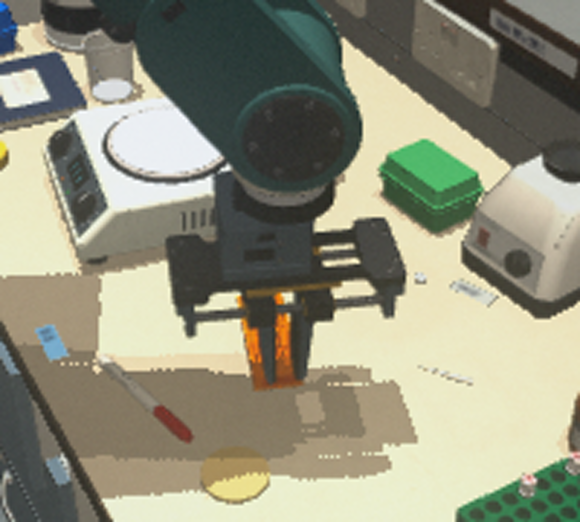

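View pics/a_t.png

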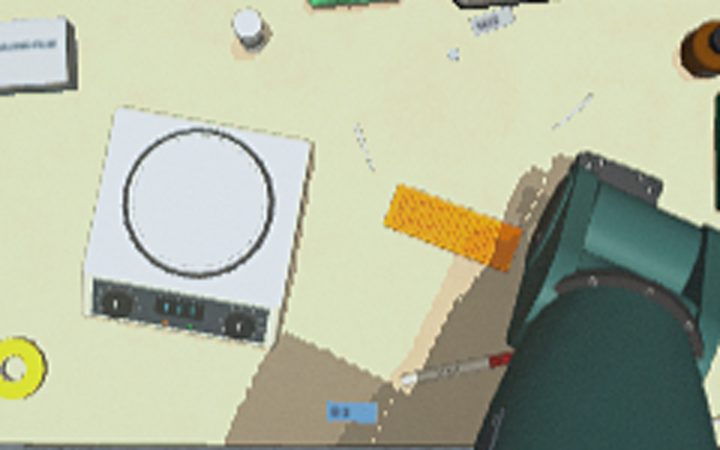

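Call:
carry_out(series="210 0 20 0 0 0 0;210 0 20 0 0 0 0;210 0 15 0 0 0 0;210 0 6 0 0 0 0;210 0 0 0 0 0 0;210 0 0 0 0 0 0")

```text
clock: 6.25
eef_pos: [475.8, -198.0, 10.1]
tool_rot: [-0.695, 0.695, -0.13, 0.131]
force: [0.2, 0.1, -0.3]
grip_width: 16.2
```

```bash
python3 rel.py
```

```text
clock 6.25 tcp [ 475.8 -198.    10.1] zyaw 1.1998 grip 16.179592558184027 F [0.12 0.34 0.2 ]
```

Call:
carry_out(series="210 0 5 5 0 0 0;210 0 0 8 0 0 0;210 0 0 8 0 0 0;210 0 0 4 0 0 0;210 0 0 4 0 0 0;210 0 0 4 0 0 0;210 0 0 4 0 0 0;210 0 0 4 0 0 0;210 0 0 4 0 0 0;210 0 0 0 0 0 0")

```text
clock: 7.25
eef_pos: [491.4, -155.3, 3.9]
tool_rot: [0.695, -0.695, 0.13, -0.13]
force: [-0.2, 0.1, -0.1]
grip_width: 16.2
```

```bash
python3 cam.py b
cat > wfit.py <<'E'
from rel import *
# top view only: wedge fit with hull of visible orange
p=get_image('top');m=orange(p);print(m.sum())
w=fit([p],[m],lambda q:pose([q[0],q[1],q[2]/100],WV),[float(a) for a in sys.argv[1:4]],[10,10,10]);print('wedge',w.x,w.fun)
w=w.x;yaw=w[2]/100;ax=np.array([np.cos(yaw),np.sin(yaw)]);lat=np.array([-ax[1],ax[0]])
d=np.array([571,65.])-w[:2];print('foot in wedge',d@ax,d@lat)
d=e[:2]-w[:2];print('tcp in wedge',d@ax,d@lat)
E
python3 wfit.py 522 -78 120
```

```text
clock 7.25 tcp [ 491.4 -155.3    3.9] zyaw 1.2001 grip 16.22591578228868 F [-0.17  0.06 -0.  ]
clock 7.35 tcp [ 491.3 -155.6    3.9] zyaw 1.2 grip 16.098909372060294 F [-0.18 -0.08  0.04]
485
wedge [522.80777673 -72.54574314 120.64090041] -0.6982184648513794
foot in wedge 145.6893989925651 3.990095283882006
tcp in wedge -88.83679519080698 -0.19104301940906865
```

View pics/b_t.png

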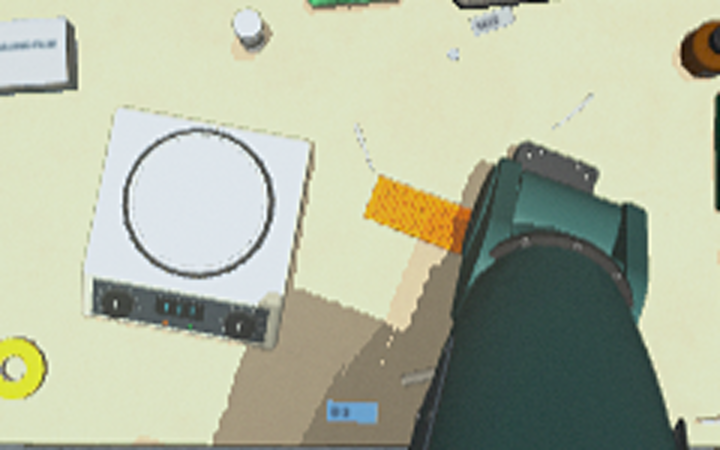

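Call:
carry_out(series="210 0 0 5 0 -0.006 0;210 0 0 5 0 -0.006 0;210 0 0 5 0 -0.006 0;210 0 0 5 0 -0.006 0;210 0 0 6 0 0 0;210 0 0 6 0 0 0;210 0 0 6 0 0 0;210 0 0 6 0 0 0;210 0 0 6 0 0 0;210 0 0 0 0 0 0")

```text
clock: 8.4
eef_pos: [508.9, -108.1, 4.0]
tool_rot: [0.697, -0.697, 0.122, -0.122]
force: [-0.2, 0.3, -0.2]
grip_width: 15.9
```

```bash
python3 cam.py c;python3 wfit.py 540 -28 122
```

```text
clock 8.4 tcp [ 508.9 -108.1    4. ] zyaw 1.2245 grip 15.878911089735707 F [-0.27  0.23  0.18]
clock 8.5 tcp [ 508.7 -108.7    4. ] zyaw 1.2242 grip 16.040820861111758 F [-0.54 -0.12  0.33]
429
wedge [541.21248234 -14.9646129  120.59262454] -0.6238056421279907
foot in wedge 85.32957094937524 0.706998232379604
tcp in wedge -99.12430967238073 -3.0506504572377757
```

View pics/c_t.png

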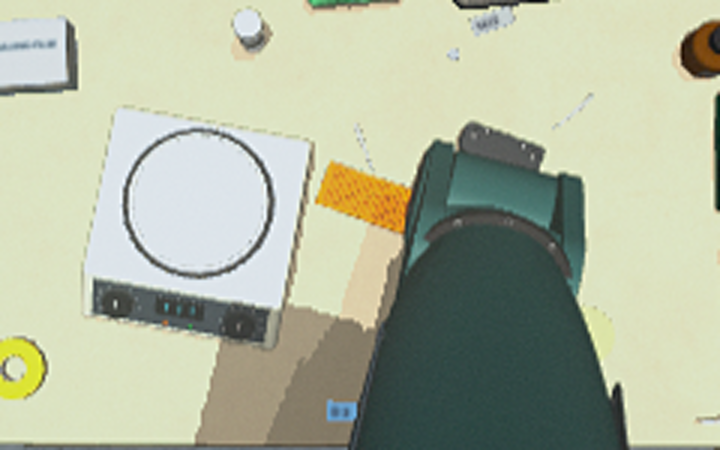

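View pics/c_s.png

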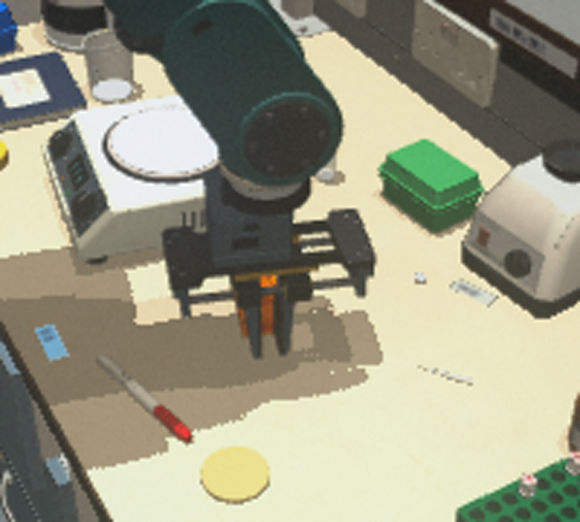

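Run:
```python
from h import *
p=get_image('top');e,r=tool();M=r.as_matrix()
z=M[:,2];x=M[:,0]
n=e+146*z;n[2]=1
print(n,proj(p,[n,n+22.5*x,n-22.5*x])-[140,130], (proj(p,[n,n+22.5*x,n-22.5*x])-[140,130])*3)
f=np.array([571,65,0]);print('foot rel nose (along, lat)',(f-n)@z,(f-n)@x)
```

```text
[558.2663111   28.38404475   1.        ] [[107.45052921  60.02279201]
 [110.04728617  52.98282702]
 [104.84509225  67.08628897]] [[322.35158762 180.06837603]
 [330.14185852 158.94848106]
 [314.53527675 201.25886692]]
foot rel nose (along, lat) 38.763964762964285 -0.4815278723239319
```

Call:
carry_out(series="210 0 0 5 0 0 0;210 0 0 5 0 0 0;210 0 0 5 0 0 0;210 0 0 5 0 0 0;210 0 0 5 0 0 0;210 0 0 5 0 0 0;210 0 0 0 0 0 0")

```text
clock: 9.3
eef_pos: [519.1, -80.0, 4.0]
tool_rot: [0.697, -0.697, 0.122, -0.122]
force: [-0.1, -0.3, 0.0]
grip_width: 15.8
```

```bash
python3 rel.py
```

```text
clock 9.3 tcp [519.1 -80.    4. ] zyaw 1.2244 grip 15.790448990671006 F [-0.03 -0.04 -0.33]
```

Call:
carry_out(series="210 0 0 3 0 0 0;210 0 0 3 0 0 0;210 0 0 3 0 0 0;210 0 0 3 0 0 0;210 0 0 0 0 0 0")

```text
clock: 9.8
eef_pos: [522.9, -69.2, 3.9]
tool_rot: [-0.696, 0.696, -0.122, 0.122]
force: [-0.4, 0.4, -0.0]
grip_width: 16.5
```

```bash
python3 rel.py
```

```text
clock 9.8 tcp [522.9 -69.2   3.9] zyaw 1.2237 grip 16.49011002526313 F [-0.55  0.05  0.25]
```

Call:
carry_out(series="210 0 0 2 0 0 0;210 0 0 2 0 0 0;210 0 0 2 0 0 0")

```text
clock: 10.1
eef_pos: [524.9, -63.7, 3.9]
tool_rot: [-0.696, 0.697, -0.122, 0.122]
force: [-2.9, -5.2, 1.7]
grip_width: 15.7
```

```bash
python3 rel.py
```

```text
clock 10.1 tcp [524.9 -63.7   3.9] zyaw 1.2238 grip 15.667759255634548 F [-0.93 -1.67 -5.89]
```

Call:
carry_out(series="210 0 0 0 0 0 0;210 0 0 0 0 0 0")

```text
clock: 10.3
eef_pos: [524.9, -63.6, 3.9]
tool_rot: [0.697, -0.696, 0.122, -0.122]
force: [0.1, 0.4, 0.4]
grip_width: 16.2
```

```bash
python3 rel.py; python3 cam.py d
```

```text
clock 10.3 tcp [524.9 -63.6   3.9] zyaw 1.2237 grip 16.224778645185005 F [-0.03 -0.38  0.36]
clock 10.3 tcp [524.9 -63.6   3.9] zyaw 1.2237 grip 16.224778645185005 F [-0.03 -0.38  0.36]
```

Call:
carry_out(series="210 0 0 2 0 0 0;210 0 0 2 0 0 0")

```text
clock: 10.6
eef_pos: [526.3, -59.9, 3.9]
tool_rot: [-0.696, 0.697, -0.122, 0.122]
force: [-1.4, -4.9, 1.3]
grip_width: 15.9
```

```bash
python3 rel.py
```

```text
clock 10.6 tcp [526.3 -59.9   3.9] zyaw 1.2237 grip 15.894419716208224 F [ 0.35 -1.32 -5.07]
```

View pics/d_t.png

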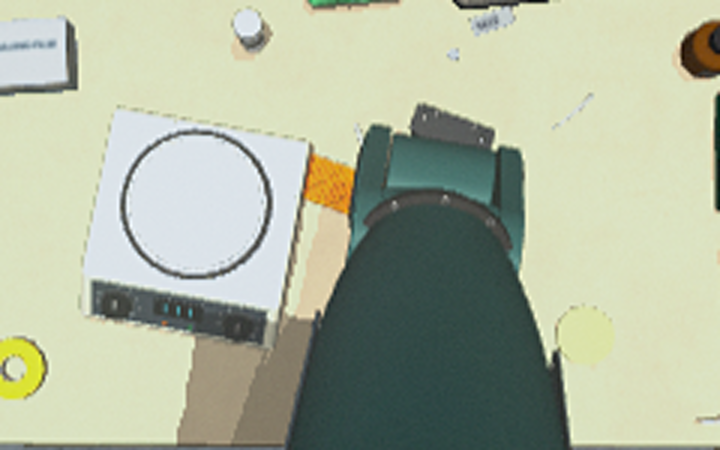

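View pics/d_s.png

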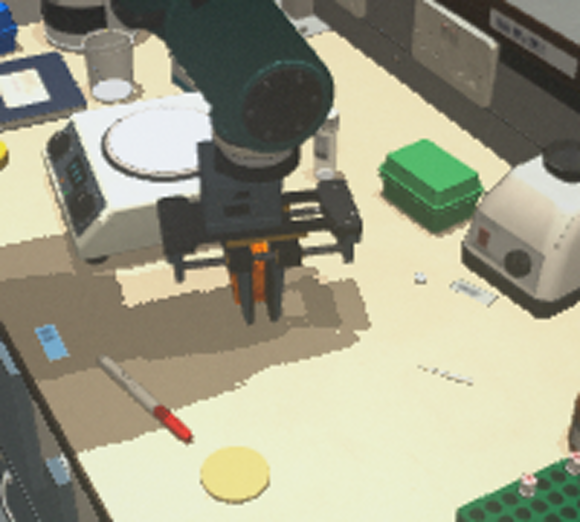

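Call:
carry_out(series="210 0 0 2 0 0 0;210 0 0 2 0 0 0")

```text
clock: 10.8
eef_pos: [527.6, -56.1, 3.9]
tool_rot: [-0.696, 0.697, -0.122, 0.122]
force: [-1.5, -4.7, 0.9]
grip_width: 16.3
```

Call:
carry_out(series="210 0 0 2 0 0 0;210 0 0 2 0 0 0")

```text
clock: 11.0
eef_pos: [529.0, -52.3, 3.9]
tool_rot: [-0.696, 0.697, -0.122, 0.122]
force: [-1.0, -5.3, 0.9]
grip_width: 16.2
```

Call:
carry_out(series="210 0 0 2 0 0 0;210 0 0 1 0 0 0")

```text
clock: 11.2
eef_pos: [530.0, -49.5, 3.9]
tool_rot: [-0.696, 0.697, -0.122, 0.122]
force: [-1.0, -4.9, 0.8]
grip_width: 16.2
```

Call:
carry_out(series="210 0 0 1.5 0 0 0;210 0 0 1.5 0 0 0")

```text
clock: 11.4
eef_pos: [530.9, -46.8, 3.9]
tool_rot: [-0.696, 0.697, -0.122, 0.122]
force: [-3.2, -9.2, 2.1]
grip_width: 16.2
```

Call:
carry_out(series="210 0 0 1.5 0 0 0;210 0 0 1.5 0 0 0")

```text
clock: 11.6
eef_pos: [531.7, -44.5, 3.9]
tool_rot: [-0.696, 0.697, -0.122, 0.122]
force: [-6.2, -16.8, 4.9]
grip_width: 16.2
```

```bash
python3 cam.py e
python3 - <<'E'
import cv2,numpy as np
a=cv2.imread('pics/e_s.png');b=cv2.imread('pics/c_s.png')
cv2.imwrite('pics/cmp.png',np.hstack([cv2.resize(i[80:280,20:240],None,fx=1.8,fy=1.8) for i in(b,a)]))
E
```

```text
clock 11.6 tcp [531.7 -44.5   3.9] zyaw 1.2243 grip 16.18317065576129 F [ -0.13  -4.86 -17.92]
```

View pics/cmp.png

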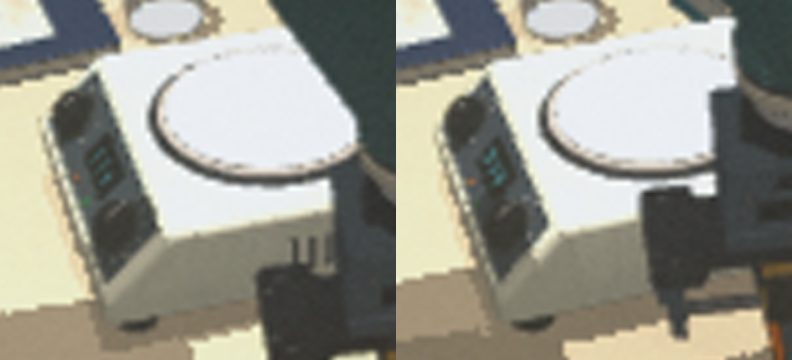

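Call:
carry_out(series="210 0 0 -3 0 0 0;210 0 0 -6 0 0 0;210 0 0 -10 0 0 0;210 0 0 -15 0 0 0;210 0 0 -20 0 0 0;210 0 -30 -20 0 0 0;210 0 -40 -20 0 0 0;210 0 -40 -30 0 0 0;210 0 -40 -30 0 0 0;210 0 0 0 0 0 0")

```text
clock: 12.7
eef_pos: [480.9, -192.9, 158.9]
tool_rot: [-0.696, 0.697, -0.12, 0.126]
force: [1.2, -0.3, -0.6]
grip_width: 16.3
```

```bash
python3 cam.py f
cat > sf.py <<'E'
from rel import *
ps=[get_image('top')];ms=masks(ps,'stirrer')
for t in (0,):
    s=fit(ps,ms,lambda q:pose([q[0],q[1],q[2]/100],lean(SV(q[3:5]),t)),[508,152,-17,-48,37],[10,10,10,10,10]);print(s.x,s.fun)
    f=pose([s.x[0],s.x[1],s.x[2]/100],np.array([[78,-73,0.],[-44,75,78]]));print(f)
for n in ('front_left_top','wedge','stirrer'): print(n,[(r['at'],round(r['confidence'],2)) for r in finder.landmark_of(ps[0],n)[:2]])
E
python3 sf.py
```

```text
clock 12.7 tcp [ 480.9 -192.9  158.9] zyaw 1.2211 grip 16.30116953724668 F [1.24 0.65 0.13]
clock 12.8 tcp [ 479.4 -189.9  154.6] zyaw 1.2218 grip 16.269448252397552 F [-0.42  0.96 -0.73]
[507.44642996 151.07620101 -17.08476994 -52.8852722   37.66435969] -0.9787455797195435
[[571.89953069  65.87762234   0.        ]
 [476.83835868 232.46505757  78.        ]]
front_left_top []
wedge [([246.6, 190.6], 0.85)]
stirrer [([201.5, 205.9], 0.96)]
```

View pics/f_t.png

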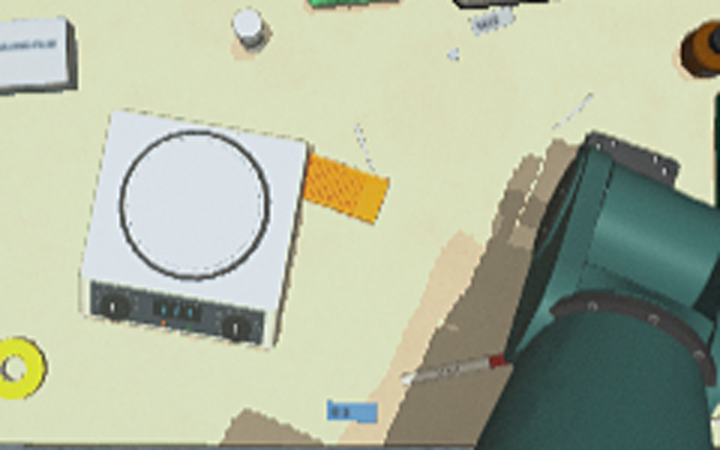

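View pics/f_s.png

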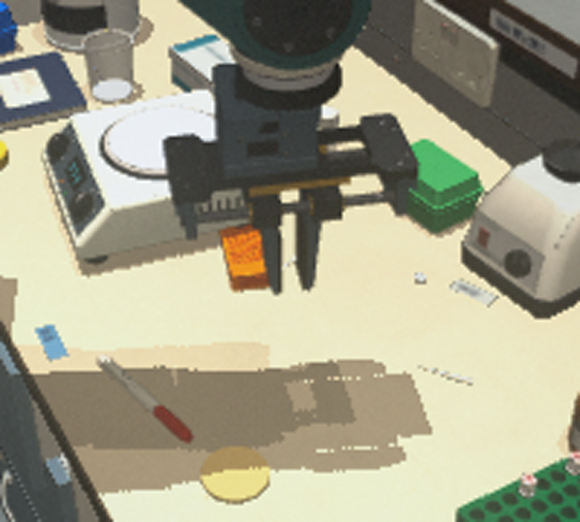

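Call:
carry_out(series="255 -14 -10 40 0 0 0;255 -14 -10 40 0 0 0;255 -14 0 40 0 0 0;255 -14 0 40 0 0 0;255 -14 0 40 0 0 0;255 -14 0 40 0 0 0;255 -14 0 40 0 0 0;255 -14 0 40 0 0 0;255 -14 0 40 0 0 0;255 -14 0 38 0 0 0")

```text
clock: 14.05
eef_pos: [482.6, 235.4, 173.1]
tool_rot: [-0.696, 0.697, -0.122, 0.121]
force: [0.7, -0.8, -0.0]
grip_width: 0.7
```

Call:
carry_out(series="255 0 20 0 0 0 0;255 0 20 0 0 0 0;255 0 0 0 0 0 0;255 0 0 0 0 0 0")

```text
clock: 14.45
eef_pos: [482.9, 233.2, 133.5]
tool_rot: [-0.696, 0.697, -0.122, 0.121]
force: [0.4, -0.3, 0.6]
grip_width: 0.4
```

```bash
python3 cam.py g; python3 -c "
from rel import *
t=np.array([483,233,90.]);print((M.T@(t-e)).round(1))"
```

```text
clock 14.45 tcp [482.9 233.2 133.5] zyaw 1.2243 grip 0.40395993217512405 F [ 0.49 -0.59 -0.18]
clock 14.55 tcp [483.8 233.3 134.6] zyaw 1.2237 grip 0.7180400430819862 F [-0.4   0.17 -0.3 ]
[-0.7 44.6 -0.5]
```

View pics/g_s.png

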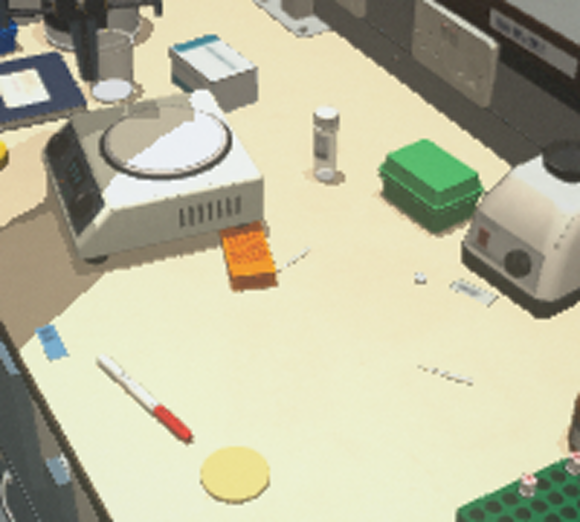

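Positioned over the front left corner, 55 mm above its top. Descend and then press gently.

Call:
carry_out(series="255 0 20 0 0 0 0;255 0 20 0 0 0 0;255 0 8 0 0 0 0;255 0 3 0 0 0 0;255 0 0 0 0 0 0")

```text
clock: 15.05
eef_pos: [483.7, 233.2, 83.4]
tool_rot: [0.697, -0.696, 0.122, -0.122]
force: [0.4, 0.0, 0.4]
grip_width: 0.5
```

Call:
carry_out(series="255 0 1 0 0 0 0;255 0 1 0 0 0 0;255 0 1 0 0 0 0")

```text
clock: 15.35
eef_pos: [483.7, 233.3, 80.3]
tool_rot: [0.697, -0.696, 0.122, -0.122]
force: [0.6, 0.7, 0.6]
grip_width: 0.6
```

Call:
carry_out(series="255 0 1 0 0 0 0;255 0 0.5 0 0 0 0;255 0 0.5 0 0 0 0")

```text
clock: 15.65
eef_pos: [483.5, 233.2, 78.1]
tool_rot: [-0.696, 0.696, -0.122, 0.122]
force: [-3.7, -0.8, 12.7]
grip_width: 0.6
```

Call:
carry_out(series="255 0 0.5 0 0 0 0;255 0 0 0 0 0 0")

```text
clock: 15.85
eef_pos: [483.5, 233.2, 78.1]
tool_rot: [-0.696, 0.697, -0.122, 0.122]
force: [-5.8, -2.4, 15.1]
grip_width: 0.6
```

Call:
carry_out(series="255 0 0 0 0 0 0;255 0 0 0 0 0 0;255 0 0 0 0 0 0;255 0 0 0 0 0 0")

```text
clock: 16.25
eef_pos: [483.4, 233.3, 78.1]
tool_rot: [-0.696, 0.697, -0.122, 0.122]
force: [-5.8, -0.1, 15.0]
grip_width: 0.5
```

Call:
carry_out(series="255 0 -2 0 0 0 0;255 0 -5 0 0 0 0;255 0 -15 0 0 0 0;255 0 -30 0 0 0 0;255 0 -40 0 0 0 0;255 0 -40 0 0 0 0;255 0 0 25 0 0 0;255 0 0 35 0 0 0;255 0 0 35 0 0 0;255 0 0 35 0 0 0")

```text
clock: 17.25
eef_pos: [528.1, 356.8, 210.9]
tool_rot: [0.697, -0.696, 0.122, -0.122]
force: [1.4, -0.2, 0.5]
grip_width: 0.7
```

Call:
carry_out(series="255 0 0 35 0 0 0;255 0 0 35 0 0 0;255 0 0 35 0 0 0;255 0 0 35 0 0 0;255 0 0 0 0 0 0;255 0 0 0 0 0 0")

```text
clock: 17.85
eef_pos: [575.0, 487.3, 210.0]
tool_rot: [-0.697, 0.697, -0.122, 0.122]
force: [0.1, -0.9, -0.2]
grip_width: 0.3
```

```bash
python3 cam.py k
cat > fin.py <<'E'
from rel import *
ps=[get_image('side'),get_image('top')];ms=masks(ps,'stirrer');p=ps[1]
m=orange(p)
s=fit(ps[1:],ms[1:],lambda q:pose([q[0],q[1],q[2]/100],SV(q[3:5])),[508,152,-17,-48,37],[10,10,10,10,10]);print(s.x,s.fun)
f=pose([s.x[0],s.x[1],s.x[2]/100],np.array([[78,-73,0.]]))[0]
# wedge: visible back end -> minimal-area rectangle long axis and back corners
print('foot',f)
for q in finder.landmark_of(p,'wedge_back')[:1]+finder.landmark_of(ps[0],'wedge_back')[:1]: print('wedge_back',q['at'],q['confidence'])
w0=np.array([559.2,31.7,0]);ax=np.array([np.cos(1.2237),np.sin(1.2237),0])
for pp in ps: print('pred back px',proj(pp,[w0-65*ax+[0,0,10]]))
d=f-w0;print('foot in wedge',d@ax,d@[-ax[1],ax[0],0])
E
python3 fin.py
```

```text
clock 17.85 tcp [575.  487.3 210. ] zyaw 1.2245 grip 0.32618595050067045 F [ 0.4   0.23 -0.79]
clock 17.95 tcp [575.  486.3 209.9] zyaw 1.2235 grip 0.47715513225934836 F [-0.23 -0.46 -0.83]
[507.43916331 151.33878122 -17.23642083 -52.36596114  36.23203536] -0.979814350605011
foot [571.76298556  66.04255685   0.        ]
wedge_back [267.6, 195.1] 0.71
wedge_back [266.6, 214.0] 0.67
pred back px [[267.06876552 217.61912882]]
pred back px [[266.90572893 196.9233444 ]]
foot in wedge 36.56805326780125 -0.1315204580942133
```

View pics/k_s.png

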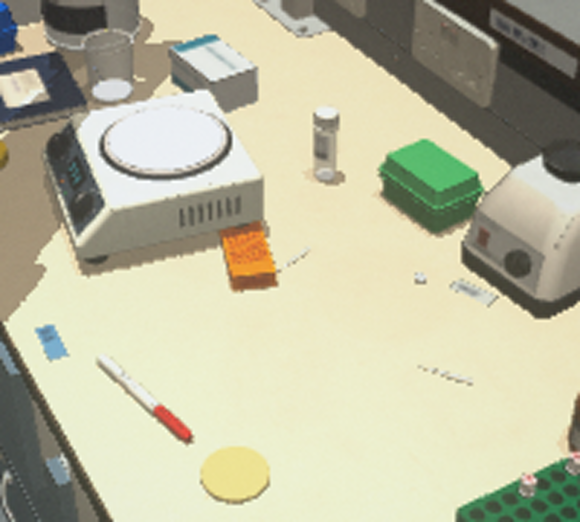

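View pics/k_t.png

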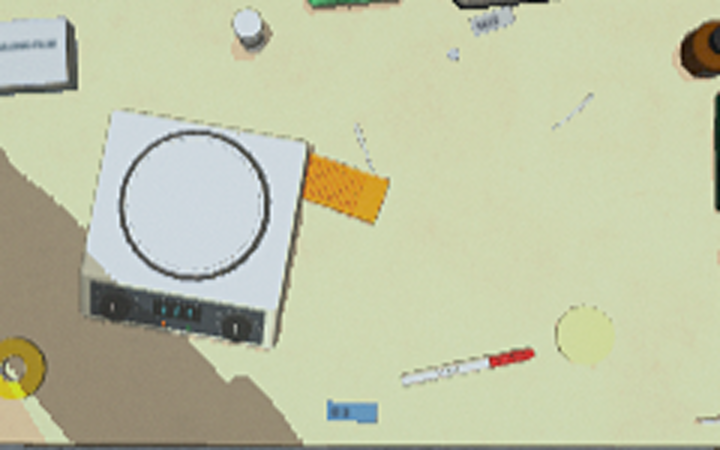

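```bash
python3 -c "
from cell import ctrl
print(ctrl.job_done())"
```

```text
the job is handed in; nothing more can be done
None
```

I pushed the wedge under the short rear right foot until the stirrer stood level, pressed on the front left corner to check it, moved clear and handed the job in at about 18 s. No verdict was reported.

- **Wedge:** Pushing took a steady 5 N or so, then rose to about 10 N and peaked at about 18 N, which I took as all four feet standing. I stopped there. That peak reaches the range where the stirrer can slide. The top-view fits put its position within about 2 mm, though the early ones varied by that much among themselves.
- **Foot position:** My estimate puts the foot about 37 mm ahead of the wedge's middle and within 1 mm of its centre line, inside the allowed range.
- **Press check:** The corner took 15 N for about 0.6 s without giving, with the fingertips at 78.1 mm, which matches the level top height of 78 mm. There was also about 6 N of sideways force while pressing.
- **Last pictures:** They show the wedge in place, the other things in view where they were, and the arm well clear. The network's wedge position was 2 to 4 pixels off my prediction, which is within its usual error.

I did not measure the final tilt directly from the pictures. My view that the stirrer is level rests on the force rise, the press height and how it looks. An early network mask mistook the amber bottle for the wedge, so I used colour instead.

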